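First-off height check and packing of planed frame battens

ROBOT

A 6-joint arm with a two-finger parallel gripper is mounted at the origin on the work surface; the furniture and walls round the work are solid. World frame = base frame: x ahead of the robot, y to its left, z up, the work surface at z = 0. Lengths are in m, angles in degrees, forces in N, time in s.
With the tool pointing down it reaches from about 0.25 to 0.775 m from the base axis. Payload 4 kg.
Tool frame: the origin (TCP) lies at the very end of the fingers, on their centre line; the grasp point (between the pads) lies 19 mm behind it; z points along the fingers, y is the line along which they close (so a half turn about z gives the same grasp; the last joint's range is limited). The gripper opens to 94 mm and grips with 3 to 60 N. Pads are 16 mm wide; open, the fingers measure 119 mm over their backs; the gripper's body (75 mm by 177 mm) begins 78 mm behind the grasp point.
Start: joints at [-5.907, 4.996, 78.535, -0, 96.463, -5.907], TCP at [0.55, -0, 0.206] pointing down, gripper open.
Joint ranges: [-177.83, 177.83], [-43.37, 116.18], [15.69, 146.23], [-61.86, 241.86], [9.47, 152.12], [-147.06, 147.06]. Speed limits (degrees/s): [159.86, 159.86, 180, 180, 180, 180].

INTERFACE

Orientations are given as [roll, pitch, yaw] about the fixed x, y, z axes, in that order (R = Rz(yaw) Ry(pitch) Rx(roll)).
In Python, from bench import bot, snapshot gives the robot as it stands.
- The arm moves only by the tool apply_moves, never from a script. Its argument "motion" is a list of rows, each a list of 6 numbers: the shift along the tool's x, y, z in mm, then the turn, a rotation vector about the tool's x, y, z in rad. A call has 1 to 10 rows; each row is the pose to reach, as a shift and turn from the pose commanded when the call began, along the tool's axes at that moment; what a row does not reach only later rows make up. A row lasts 1/8 s, in which the tool goes at most 62.5 mm and 10.7 degrees, less where a joint would pass 70% of its speed; a pose out of reach is approached as far as the arm can. A call with a gripper value outside its range is refused whole. "grip" is the finger opening in mm, from 0 to 94, set as the call begins (left out, the last holds). The fingers move at their own pace and stop on an object; "squeeze" is the grip in N (left out, the last holds). Time passes only in rows, so rows that repeat a pose let the fingers close. It gives the time, the measured TCP pose, the force, the opening and the grip force at its end, in the units of the state.
- bot.read_state(): the state, without advancing time (a new reading comes with each control period).
- snapshot(name): name is "scene" or "side" or "wrist"; returns a dict with "color" (480x640x3 uint8, red, green, blue), "K" (3x3 intrinsics, pixels), "extrinsics" (4x4, takes a point from world to camera coordinates). Camera axes: x right, y down, z forward; pixel columns grow to the right and rows downward; lengths in m; the calibration is good to about 2 mm. A picture is of the moment at which its call begins. There is no depth.
- bot.job_done(): hands the job in; it is judged then, once.
The state is a dict: "time_s": time; "joint_pos": joint angles; "qvel": joint speeds; "effort": joint torques, N m; "tcp_pos": TCP position; "orientation": TCP orientation; "ft_force": force on the tool from outside, world axes, zero at the start; "ft_torque": the same for the moment, N m; "opening": finger opening in m; "grasp_force": force on a finger pad.
Only numpy, scipy, OpenCV 4.12 (cv2) and the standard library are available. Lean on these libraries where they do the work, as an engineer would, in place of code of your own. Each camera call takes 0.05 s, during which the arm holds its last target. There are 200 camera calls.

TASK

The planer has dropped a batch of battens in its catch tray. Check one of them in the height gauge: slide it into the guide track from the open end until it is home against the stop, press the gauge's plunger down until the foot rests firmly on the batten's top and hold it there about a second for the reading, then let the plunger spring back up. Draw that batten out again and pack the whole batch in the blue tote, each batten flat on the tote's floor with its spine up and none on top of another, leaving the painter's things alone.

Things in the scene. Friction and masses are not known exactly. Their poses are not given: they have to be found in the camera images.
- planer: Fixed bench planer with its catch tray. Origin: under the tray's centre, on the table; x points from the tray to the machine. Tray 210 x 290 mm (x, y), its floor 6 mm and its lips 14 mm over the table. Battens lie in it side by side, roughly along x.
- planer_face (a point): Middle of the planer's front face, 165 mm beyond the tray's centre, 180 mm over the table. The machine is 280 mm wide and 240 mm tall (handwheel to 295 mm); a chute slopes from its throat down to the tray's far lip.
- tote: Loose blue plastic tote, outside 290 x 205 mm (x, y) with a thin 6 mm rim round the top, 70 mm tall, inside 278 x 193 mm, walls and floor 6 mm, 0.8 kg. Origin: centre of its underside, z up. Battens fit in along its y axis, five side by side along x.
- gauge: Fixed height gauge on a dark bed plate. Origin on the table under the centre of a batten that is home; x points along the track from the open end to the stop. Bed 100 mm wide, x = -90 to +150 mm, top 10 mm over the table. A column stands at x = 125 mm; an arm at 115 to 141 mm height begins at x = 42 mm and carries the plunger over the track at x = 56 mm.
- gauge_home (a point): Point on the bed's top under the centre of a batten that is home: its far end against the stop at x = +80 mm. Axes as gauge. A home batten sticks out of the open end from x = -80 to +15 mm.
- gauge_mouth (a point): Open end of the track, on the bed's top, 15 mm in x from gauge_home; the track runs from here 65 mm in +x to the stop. Side walls 48 mm apart; over the batten's flange two lips, undersides 16 mm and tops 20 mm over the bed, 26 mm apart, so that only the spine passes between. Two flared guides, 16 mm tall, lead in from 27 mm before this point.
- plunger_cap (a point): Centre of the top of the red press cap (32 mm across) on the gauge's plunger; 237 mm over the table when up, it moves with the plunger.
- plunger (a joint): Travel of the gauge's plunger in m: 0 up, grows as it is pressed down, at most 0.040. A spring pushes it back up: 2.4 N at 0 and 120 N/m more. The foot (20 mm disc) is 69 mm over the table when up; on a batten that is home it rests at 0.025.
- batten_1: Loose pine frame batten of inverted-T section, 160 mm long (its x), 0.11 kg: flange 42 mm wide (y) and 12 mm thick, on it a central spine 16 mm wide and 22 mm tall along the whole length; 34 mm tall in all. Origin: centre of its underside, z up through the spine. Grip it by the spine. Three to five of the five battens are present; any of them may be absent (None).
- batten_2: Another batten like batten_1; may be absent.
- batten_3: Another batten like batten_1; may be absent.
- batten_4: Another batten like batten_1; may be absent.
- batten_5: Another batten like batten_1; may be absent.
- cup: Bystander: white plastic rinse cup, 83 mm across, 106 mm tall, origin under its centre.
- yellow_bottle: Bystander: yellow paint bottle, 47 mm across, 134 mm tall, origin under its centre.

How it is judged (in metres and radians):
On the way, in this order (a step that is already met when the one before it is completed fails the run):
1. one batten is fully home in the gauge's track (((x of batten_1 in the frame of gauge_home between -0.005 and 0.004 m and y of batten_1 in the frame of gauge_home between -0.005 and 0.005 m and z of batten_1 in the frame of gauge_home between -0.003 and 0.003 m and angle between the x axis of batten_1 and the x axis of gauge, either way round below 0.08 rad and angle between batten_1's own z axis and vertical below 0.06 rad) or (x of batten_2 in the frame of gauge_home between -0.005 and 0.004 m and y of batten_2 in the frame of gauge_home between -0.005 and 0.005 m and z of batten_2 in the frame of gauge_home between -0.003 and 0.003 m and angle between the x axis of batten_2 and the x axis of gauge, either way round below 0.08 rad and angle between batten_2's own z axis and vertical below 0.06 rad) or (x of batten_3 in the frame of gauge_home between -0.005 and 0.004 m and y of batten_3 in the frame of gauge_home between -0.005 and 0.005 m and z of batten_3 in the frame of gauge_home between -0.003 and 0.003 m and angle between the x axis of batten_3 and the x axis of gauge, either way round below 0.08 rad and angle between batten_3's own z axis and vertical below 0.06 rad) or (x of batten_4 in the frame of gauge_home between -0.005 and 0.004 m and y of batten_4 in the frame of gauge_home between -0.005 and 0.005 m and z of batten_4 in the frame of gauge_home between -0.003 and 0.003 m and angle between the x axis of batten_4 and the x axis of gauge, either way round below 0.08 rad and angle between batten_4's own z axis and vertical below 0.06 rad) or (x of batten_5 in the frame of gauge_home between -0.005 and 0.004 m and y of batten_5 in the frame of gauge_home between -0.005 and 0.005 m and z of batten_5 in the frame of gauge_home between -0.003 and 0.003 m and angle between the x axis of batten_5 and the x axis of gauge, either way round below 0.08 rad and angle between batten_5's own z axis and vertical below 0.06 rad))), for 0.2 s.
2. the gauge's foot is held on that batten's top, the plunger at its height, for half a second (value of joint plunger between 0.023 and 0.0275 m and ((x of batten_1 in the frame of gauge_home between -0.005 and 0.004 m and y of batten_1 in the frame of gauge_home between -0.005 and 0.005 m and z of batten_1 in the frame of gauge_home between -0.003 and 0.003 m and angle between the x axis of batten_1 and the x axis of gauge, either way round below 0.08 rad and angle between batten_1's own z axis and vertical below 0.06 rad and contact force between plunger and batten_1 above 0.5 N) or (x of batten_2 in the frame of gauge_home between -0.005 and 0.004 m and y of batten_2 in the frame of gauge_home between -0.005 and 0.005 m and z of batten_2 in the frame of gauge_home between -0.003 and 0.003 m and angle between the x axis of batten_2 and the x axis of gauge, either way round below 0.08 rad and angle between batten_2's own z axis and vertical below 0.06 rad and contact force between plunger and batten_2 above 0.5 N) or (x of batten_3 in the frame of gauge_home between -0.005 and 0.004 m and y of batten_3 in the frame of gauge_home between -0.005 and 0.005 m and z of batten_3 in the frame of gauge_home between -0.003 and 0.003 m and angle between the x axis of batten_3 and the x axis of gauge, either way round below 0.08 rad and angle between batten_3's own z axis and vertical below 0.06 rad and contact force between plunger and batten_3 above 0.5 N) or (x of batten_4 in the frame of gauge_home between -0.005 and 0.004 m and y of batten_4 in the frame of gauge_home between -0.005 and 0.005 m and z of batten_4 in the frame of gauge_home between -0.003 and 0.003 m and angle between the x axis of batten_4 and the x axis of gauge, either way round below 0.08 rad and angle between batten_4's own z axis and vertical below 0.06 rad and contact force between plunger and batten_4 above 0.5 N) or (x of batten_5 in the frame of gauge_home between -0.005 and 0.004 m and y of batten_5 in the frame of gauge_home between -0.005 and 0.005 m and z of batten_5 in the frame of gauge_home between -0.003 and 0.003 m and angle between the x axis of batten_5 and the x axis of gauge, either way round below 0.08 rad and angle between batten_5's own z axis and vertical below 0.06 rad and contact force between plunger and batten_5 above 0.5 N))), for 0.5 s.
At the end, for the whole second after the job is handed in: Every batten of the batch lies at rest on the tote's floor (its underside within 6 mm of the floor), spine up (tilt under 0.1 rad), inside the walls; the tote stands upright; the plunger is back up (under 4 mm) (value of joint plunger below 0.004 m and angle between tote's own z axis and vertical below 0.08 rad and x of batten_1 in the frame of tote between -0.125 and 0.125 m and y of batten_1 in the frame of tote between -0.08 and 0.08 m and z of batten_1 in the frame of tote between 0.002 and 0.012 m and angle between each of batten_1, batten_2, batten_3, batten_4, batten_5's own z axis and vertical below 0.1 rad and linear speed of each of batten_1, batten_2, batten_3, batten_4, batten_5 below 0.02 m/s and x of batten_2 in the frame of tote between -0.125 and 0.125 m and y of batten_2 in the frame of tote between -0.08 and 0.08 m and z of batten_2 in the frame of tote between 0.002 and 0.012 m and x of batten_3 in the frame of tote between -0.125 and 0.125 m and y of batten_3 in the frame of tote between -0.08 and 0.08 m and z of batten_3 in the frame of tote between 0.002 and 0.012 m and x of batten_4 in the frame of tote between -0.125 and 0.125 m and y of batten_4 in the frame of tote between -0.08 and 0.08 m and z of batten_4 in the frame of tote between 0.002 and 0.012 m and x of batten_5 in the frame of tote between -0.125 and 0.125 m and y of batten_5 in the frame of tote between -0.08 and 0.08 m and z of batten_5 in the frame of tote between 0.002 and 0.012 m); the robot touches nothing.
It fails at once if the cup or the yellow paint bottle is moved by more than 4 cm (distance of any of cup, yellow_bottle from where it was at the start of the episode above 0.04 m).
Of batten_1, batten_2, batten_3, batten_4, batten_5 only 3 to 5 are there at a start; the rules pass over those that are not, and their reading is None.
At some moment in a run one of batten_1, batten_2, batten_3, batten_4, batten_5, tote may be knocked a few centimetres aside while the robot is not near it.
Once in a run the grip may slacken for a moment while it holds something.
It also fails if it takes over 210 s, if anything falls off the work surface, if the arm or the gripper's body presses on something with over 40 N, if the wrist force passes 120 N, or if a joint passes its speed limit or range.

## Working session

There is one attempt and no reset: what is moved stays moved. The work goes in short steps, Python scripts to look and compute and a tool call to move; the robot and the scene stay as the last step left them, time stands still between calls to the robot, and variables do not carry over. Pictures are saved under pics/ and viewed, at most 14 in all, crops included, and the job is handed in when it is done.

Besides the shell and the picture viewer there is one more tool, called after ">>>" by a JSON object that holds its "method" and its "body", one argument or row to a line. apply_moves: Moves the arm, as the interface text tells. Its arguments: {"type":"object","properties":{"motion":{"type":"array"},"grip":{"type":"number"},"squeeze":{"type":"number"}},"required":["motion"]}

```bash
mkdir -p pics; ls; python3 - <<'E'
from bench import bot, snapshot
import cv2
s=bot.read_state();print({k:s[k] for k in('time_s','tcp_pos','orientation','opening')})
for n in('scene','side'):
    d=snapshot(n);cv2.imwrite(f'pics/{n}0.png',d['color'][:,:,::-1])
    print(n,d['K'].round(1).tolist(),d['extrinsics'].round(3).tolist())
E
```

```text
pics
{'time_s': 0.0, 'tcp_pos': array([5.49476005e-01, 4.82978546e-05, 2.04333603e-01]), 'orientation': array([-1.79878446e+02, -1.01741635e-02,  8.99995747e+01]), 'opening': 0.0937931828843529}
scene [[558.3, 0.0, 325.7], [0.0, 558.3, 241.5], [0.0, 0.0, 1.0]] [[-0.913, -0.407, 0.001, 0.515], [-0.299, 0.668, -0.682, 0.272], [0.277, -0.623, -0.731, 1.556], [0.0, 0.0, 0.0, 1.0]]
side [[552.9, 0.0, 312.3], [0.0, 552.9, 243.9], [0.0, 0.0, 1.0]] [[0.999, 0.039, -0.002, -0.595], [0.019, -0.542, -0.84, 0.14], [-0.034, 0.84, -0.542, 1.557], [0.0, 0.0, 0.0, 1.0]]
```

View pics/scene0.png

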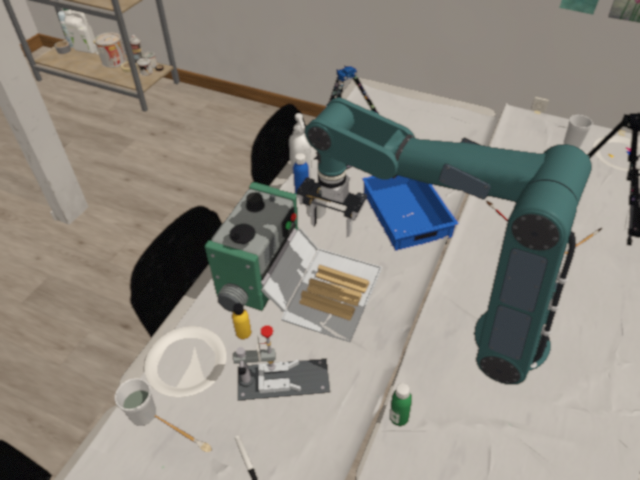

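View pics/side0.png

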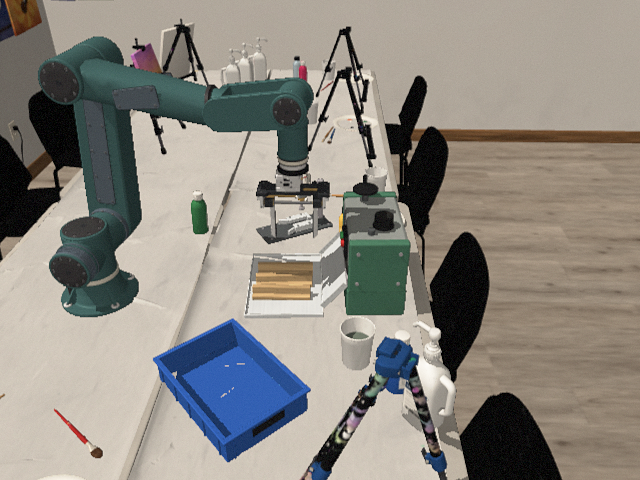

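The scene shows the planer tray with battens (scene ~(335,290)), the gauge ((285,378)) with its red cap at (267,331), and the tote at (410,210). The cup is next to the planer at side (357,342). I'll enlarge the crops to take measurements.

```bash
cat > h.py <<'E'
import numpy as np, cv2
from bench import bot, snapshot
def ray(d,px,z):
    K,E=d['K'],d['extrinsics'];R,t=E[:3,:3],E[:3,3]
    c=-R.T@t;v=R.T@np.linalg.inv(K)@np.array([px[0],px[1],1.])
    return c+v*(z-c[2])/v[2]
def proj(d,P):
    K,E=d['K'],d['extrinsics'];q=K@(E[:3,:3]@np.asarray(P,float)+E[:3,3]);return q[:2]/q[2]
def crop(d,x,y,w,h,s):
    return cv2.resize(d['color'][y:y+h,x:x+w,::-1],None,fx=s,fy=s,interpolation=cv2.INTER_CUBIC)
E
python3 - <<'E'
from h import *
import pickle
d={n:snapshot(n) for n in('scene','side')};pickle.dump(d,open('d0.pkl','wb'))
a=crop(d['side'],240,180,110,145,4);b=crop(d['side'],150,315,165,145,2.2)
im=np.zeros((600,800,3),np.uint8);im[:580,:440]=a;im[:b.shape[0],440:440+b.shape[1]]=b
im[330:330+150*1,440:]=0
c=crop(d['scene'],230,315,110,90,3.2);im[312:600,445:445+352]=c[:288]
cv2.imwrite('pics/c1.png',im)
E
```

```text
Traceback (most recent call last):
ValueError: could not broadcast input array from shape (319,363,3) into shape (319,360,3)
```

```bash
python3 - <<'E'
from h import *
import pickle
d=pickle.load(open('d0.pkl','rb'))
a=crop(d['side'],240,180,110,145,4);b=crop(d['side'],150,315,165,145,2)
im=np.zeros((600,800,3),np.uint8);im[:580,:440]=a;im[:b.shape[0],440:440+b.shape[1]]=b
c=crop(d['scene'],230,315,110,90,3.2);im[312:600,445:445+352]=c[:288]
cv2.imwrite('pics/c1.png',im)
E
```

```text
(no output)
```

View pics/c1.png

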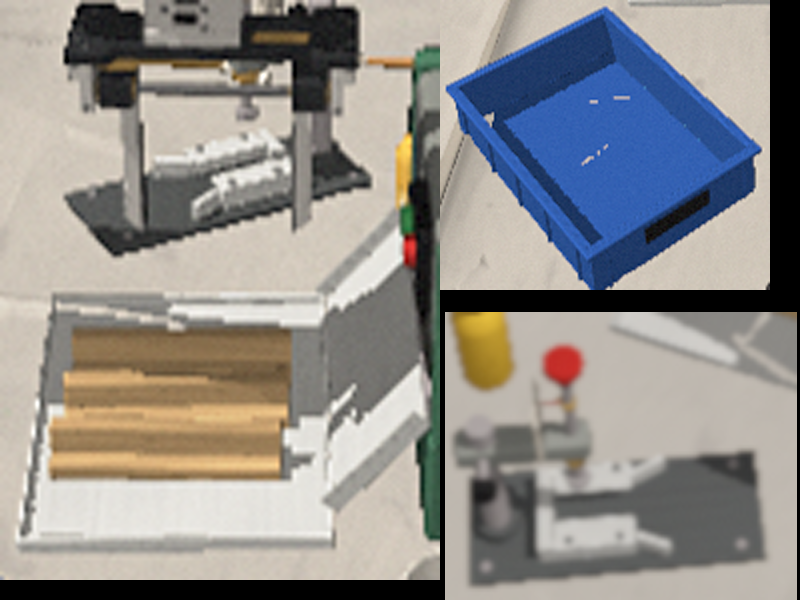

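```bash
python3 - <<'E'
from h import *
import pickle
d=pickle.load(open('d0.pkl','rb'))
S,C=d['side'],d['scene']
print('tote',[ray(S,(150+(u-440)/2,315+v/2),.07)[:2].round(3).tolist() for u,v in((447,90),(606,9),(760,151),(592,252))])
print('bed sc',[ray(C,(230+(u-445)/3.2,315+(v-312)/3.2),.01)[:2].round(3).tolist() for u,v in((470,587),(765,558),(752,455))])
print('cap',ray(C,(230+(563-445)/3.2,315+(362-312)/3.2),.237)[:2].round(3))
print('bed sd',[ray(S,(240+u/4,180+v/4),.01)[:2].round(3).tolist() for u,v in((65,195),(118,255),(372,183))])
print('tray',[ray(S,(240+u/4,180+v/4),.014)[:2].round(3).tolist() for u,v in((20,542),(335,542),(328,295),(55,295))])
print('batt',[ray(S,(240+u/4,180+v/4),.04)[:2].round(3).tolist() for u,v in((52,455),(280,460),(55,410),(285,405),(65,375),(288,375),(73,330),(290,333))])
w=snapshot('wrist');E=w['extrinsics'];print(w['K'].tolist(),(-E[:3,:3].T@E[:3,3]).round(3),E[:3,:3].round(2).tolist())
cv2.imwrite('pics/w0.png',w['color'][:,:,::-1])
E
```

```text
tote [[0.251, -0.321], [0.407, -0.177], [0.606, -0.398], [0.451, -0.53]]
bed sc [[0.596, 0.476], [0.392, 0.357], [0.44, 0.275]]
cap [0.541 0.386]
bed sd [[0.395, 0.351], [0.449, 0.261], [0.65, 0.379]]
tray [[0.422, -0.095], [0.629, -0.088], [0.617, 0.204], [0.407, 0.196]]
batt [[0.437, -0.035], [0.59, -0.035], [0.432, 0.015], [0.591, 0.026], [0.434, 0.056], [0.592, 0.062], [0.433, 0.112], [0.591, 0.114]]
[[402.9571291272599, 0.0, 315.787296952245], [0.0, 402.9571291272599, 233.42898898693585], [0.0, 0.0, 1.0]] [0.55  0.066 0.386] [[1.0, 0.0, -0.0], [0.0, -0.97, 0.23], [-0.0, -0.23, -0.97]]
```

View pics/w0.png

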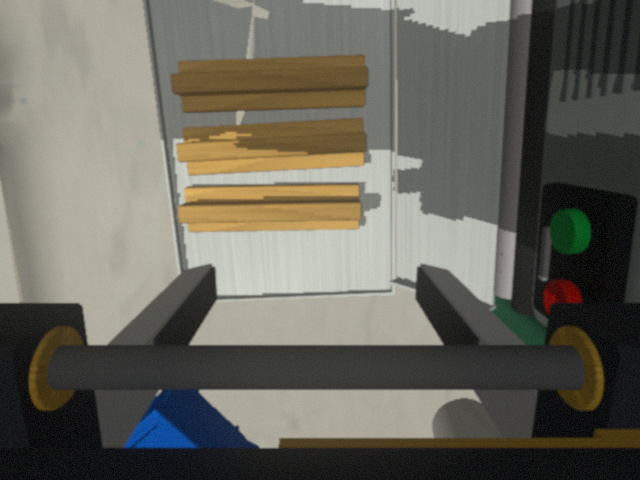

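The wrist view shows three battens: A with its spine at y~82 (172–368), B from (179,152) to (366,142), and C at y~213 (180–361). I'll look at the gauge from above next.

>>> {"method": "apply_moves", "body": {
  "motion": [
    [0, 0, -96, 0, 0, 0.1],
    [60, -25, -96, 0, 0, 0.25],
    [110, -45, -96, 0, 0, 0.4],
    [160, -65, -96, 0, 0, 0.55],
    [210, -85, -96, 0, 0, 0.7],
    [260, -105, -96, 0, 0, 0.85],
    [300, -120, -96, 0, 0, 1.0],
    [313, -127, -96, 0, 0, 1.047],
    [313, -127, -96, 0, 0, 1.047],
    [313, -127, -96, 0, 0, 1.047]
  ],
  "grip": 34,
  "squeeze": 40
}}

```text
time_s: 1.5
tcp_pos: [0.4233, 0.3124, 0.3014]
orientation: [180.0, 0.0, 30.0]
ft_force: [0.0, 0.7, 0.6]
opening: 0.0338
grasp_force: 0.0
```

```bash
python3 - <<'E'
from h import *
import pickle
w=snapshot('wrist');pickle.dump(w,open('w1.pkl','wb'));cv2.imwrite('pics/w1.png',cv2.resize(w['color'][:,:,::-1],None,fx=1.25,fy=1.25))
s=bot.read_state();print(s['tcp_pos'],s['orientation'])
E
```

```text
[0.42342236 0.31223056 0.30144139] [1.79977070e+02 3.18092599e-03 2.99733919e+01]
```

View pics/w1.png

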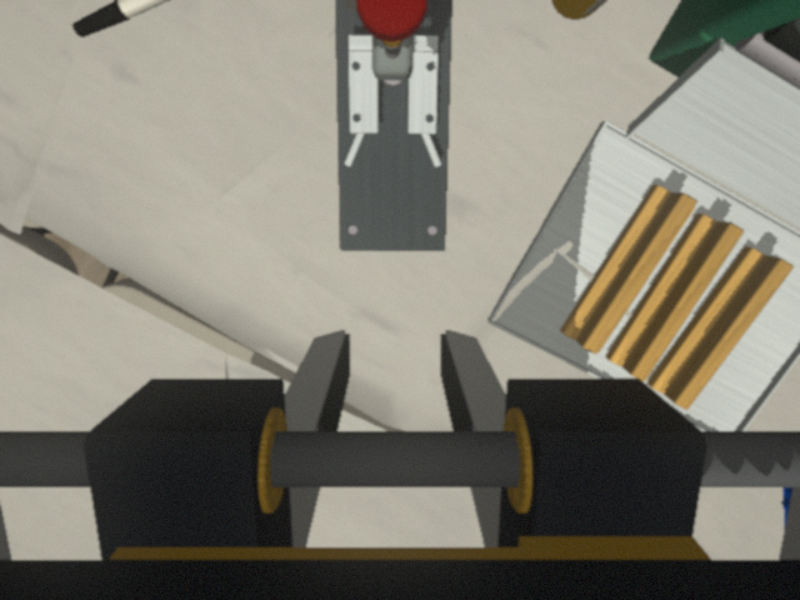

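The gauge's bed end is at (340,250)–(445,249), its lip blocks end at v~132, and their inner edges are at u=378 and 409. All three battens are visible in the tray.

```bash
python3 - <<'E'
from h import *
import pickle
w=pickle.load(open('w1.pkl','rb'))
f=lambda u,v,z:ray(w,(u/1.25,v/1.25),z)[:2]
c=[f(340,250,.01),f(445,249,.01),f(353,230,.01),f(432,230,.01)]
m=[f((378+409)/2,132.5,.03),f((377+413)/2,45,.03)]
l=[f(348,132,.03),f(438,133,.03)]
r=lambda a:np.round(a,4).tolist()
print('corn',r(c),'mid',r((c[0]+c[1])/2),r((c[2]+c[3])/2),'mouth',r(m),r((l[0]+l[1])/2))
e=c[0]-c[1];print('yaw by end',np.degrees(np.arctan2(-e[0],e[1])))
e=m[1]-m[0];print('by slot',np.degrees(np.arctan2(e[1],e[0])))
s1=f(337,10,.01)+f(451,10,.01);e=s1/2-(c[0]+c[1])/2;print('by bed',np.degrees(np.arctan2(e[1],e[0])))
print('cap',r(f(392,5,.237)))
# batten from w0
import cv2
w['extrinsics']=None
E
python3 - <<'E'
from h import *
# camera pose at start: from printed values, recompute from d/w1 by tool offset
import pickle
w=pickle.load(open('w1.pkl','rb'))
from scipy.spatial.transform import Rotation as R
def T(p,rpy):
    M=np.eye(4);M[:3,:3]=R.from_euler('xyz',rpy,degrees=True).as_matrix();M[:3,3]=p;return M
X=w['extrinsics']@T([.42342,.31223,.30144],[179.977,.003,29.973])
E0=X@np.linalg.inv(T([.549476,.00005,.204334],[-179.878,-.01,90]))
w['extrinsics']=E0;print(E0.round(3).tolist())
for n,a,b in(('A',(172.5,82.5),(368,78)),('B',(179,152),(366,142)),('C',(180,213),(361,213))):
    p,q=ray(w,a,.04)[:2],ray(w,b,.04)[:2];e=q-p
    print(n,((p+q)/2).round(4),np.linalg.norm(e).round(4),np.degrees(np.arctan2(e[1],e[0])).round(2))
E
```

```text
corn [[0.3931, 0.3542], [0.4436, 0.2688], [0.4158, 0.3528], [0.4528, 0.2887]] mid [0.4184, 0.3115] [0.4343, 0.3207] mouth [[0.5091, 0.3628], [0.5697, 0.3964]] [0.5089, 0.3632]
yaw by end 30.589465373641527
by slot 28.986609008171783
by bed 29.628355764881633
cap [0.5421, 0.3822]
[[1.0, 0.001, -0.002, -0.549], [0.002, -0.973, 0.229, -0.025], [-0.001, -0.229, -0.973, 0.391], [0.0, 0.0, 0.0, 1.0]]
A [0.5121 0.1114] 0.1582 1.3
B [0.5125 0.0586] 0.1573 3.06
C [0.5097 0.0024] 0.1576 0.09
```

>>> {"method": "apply_moves", "body": {
  "motion": [
    [-18, 48, 40, 0, 0, 0.12],
    [-36, 96, 80, 0, 0, 0.25],
    [-54, 145, 120, 0, 0, 0.38],
    [-72, 193, 160, 0, 0, 0.5],
    [-72, 193, 195, 0, 0, 0.5],
    [-72, 193, 215, 0, 0, 0.5],
    [-72, 193, 240, 0, 0, 0.5],
    [-72, 193, 262, 0, 0, 0.5],
    [-72, 193, 282, 0, 0, 0.5],
    [-72, 193, 282, 0, 0, 0.5]
  ]
}}

```text
time_s: 2.8
tcp_pos: [0.4575, 0.1088, 0.0192]
orientation: [180.0, 0.0, 1.3]
ft_force: [-0.5, 0.4, 0.6]
opening: 0.0342
grasp_force: 0.0
```

>>> {"method": "apply_moves", "body": {
  "motion": [
    [0, 0, 0, 0, 0, 0],
    [0, 0, 0, 0, 0, 0],
    [0, 0, 0, 0, 0, 0],
    [0, 0, -5, 0, 0, 0],
    [0, 0, -20, 0, 0, 0],
    [0, 0, -60, 0, 0, 0],
    [0, 0, -100, 0, 0, 0],
    [0, 0, -130, 0, 0, 0],
    [0, 0, -130, 0, 0, 0]
  ],
  "grip": 0,
  "squeeze": 45
}}

```text
time_s: 3.92
tcp_pos: [0.4593, 0.1102, 0.1534]
orientation: [-180.0, -0.5, 1.4]
ft_force: [0.1, 0.2, -1.7]
opening: 0.0154
grasp_force: 45.0
```

```bash
python3 - <<'E'
from h import *
import pickle
S=snapshot('side');w=snapshot('wrist');pickle.dump((S,w),open('d2.pkl','wb'))
s=bot.read_state();print(s['tcp_pos'],s['orientation'],s['opening'],s['ft_force'],s['ft_torque'])
im=np.zeros((480,800,3),np.uint8);im[:,:400]=crop(S,200,120,200,240,2)
im[:300,400:]=cv2.resize(w['color'][:,:,::-1],(400,300));cv2.imwrite('pics/c2.png',im)
E
```

```text
[0.45686639 0.10985696 0.14913579] [1.79996337e+02 1.59504001e-02 1.37144619e+00] 0.01553491714810165 [ 0.548712    0.31086482 -1.53789478] [0.07019467 0.17799322 0.00019113]
```

View pics/c2.png

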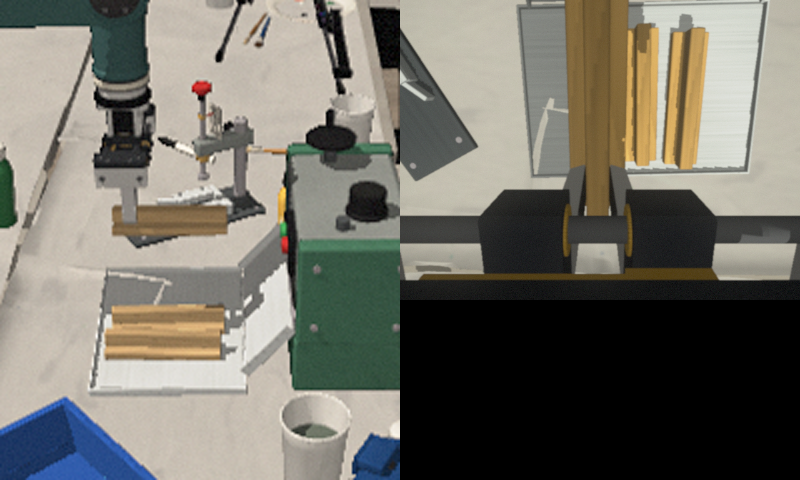

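Batten A is held level, and B and C are still in the tray. Before swinging across, I'll check where the green bottle stands.

```bash
python3 - <<'E'
from h import *
import pickle
d=pickle.load(open('d0.pkl','rb'))
print(ray(d['side'],(200,231),0),ray(d['scene'],(401,422),0))
S,w=pickle.load(open('d2.pkl','rb'))
for u,v in((113,207),(227,207)): print(ray(S,(200+u/2,120+v/2),.170))
# front end expected projections
for dx in (75,80,85,): print(dx,proj(S,[.4569-.0+.055+dx/1000,.1115,.17]),proj(S,[.4569+.055-dx/1000,.1085,.17]))
E
```

```text
[0.20748113 0.34597856 0.        ] [0.19990533 0.35524509 0.        ]
[0.43457891 0.11633911 0.17      ]
[0.59402836 0.12194839 0.17      ]
75 [310.80033793 225.37110787] [256.98134668 224.95092042]
80 [312.59601081 225.40359167] [255.19497563 224.91854403]
85 [314.39207941 225.43608263] [253.40899742 224.88617476]
```

>>> {"method": "apply_moves", "body": {
  "motion": [
    [-15, -25, 0, 0, 0, -0.07],
    [-30, -50, 0, 0, 0, -0.14],
    [-45, -80, 0, 0, 0, -0.23],
    [-60, -110, 0, 0, 0, -0.32],
    [-75, -140, 0, 0, 0, -0.41],
    [-92, -171, 20, 0, 0, -0.493],
    [-92, -171, 60, 0, 0, -0.493],
    [-92, -171, 95, 0, 0, -0.493],
    [-92, -171, 110, 0, 0, -0.493],
    [-92, -171, 110, 0, 0, -0.493]
  ]
}}

```text
time_s: 5.28
tcp_pos: [0.3599, 0.2778, 0.0377]
orientation: [180.0, 0.2, 29.6]
ft_force: [-0.8, -0.2, -1.5]
opening: 0.0157
grasp_force: 45.0
```

```bash
python3 - <<'E'
from h import *
import pickle
S=snapshot('side');w=snapshot('wrist');pickle.dump((S,w),open('d3.pkl','wb'))
s=bot.read_state();print(s['tcp_pos'],s['orientation'],s['opening'])
im=np.zeros((600,800,3),np.uint8);im[:300,:]=crop(S,180,200,200,75,4)
im[300:]=cv2.resize(w['color'][0:240,:,::-1],(800,300));cv2.imwrite('pics/c3.png',im)
E
```

```text
[0.36191248 0.27888766 0.04033983] [ 1.79998835e+02 -8.81602841e-02  2.95909590e+01] 0.015648425216036082
```

View pics/c3.png

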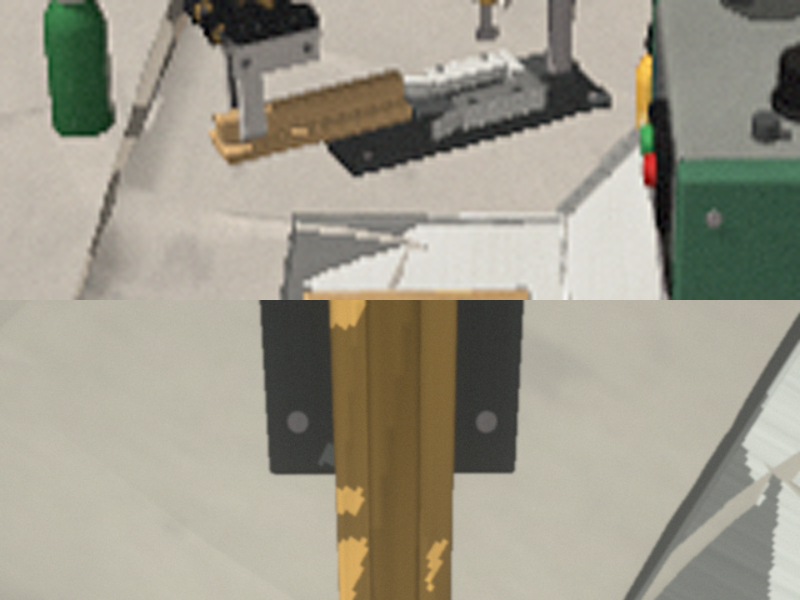

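The batten lines up with the track: the bed's centre is at 392.5 and the batten's at 395, about 1.3 mm off. I'll lower it and insert.

>>> {"method": "apply_moves", "body": {
  "motion": [
    [0, -1.3, 8, 0, 0, 0],
    [0, -1.3, 15.5, 0, 0, 0],
    [8, -1.3, 15.5, 0, 0, 0],
    [18, -1.3, 15.5, 0, 0, 0],
    [28, -1.3, 15.5, 0, 0, 0],
    [38, -1.3, 15.5, 0, 0, 0],
    [48, -1.3, 15.5, 0, 0, 0],
    [58, -1.3, 15.5, 0, 0, 0],
    [66, -1.3, 15.5, 0, 0, 0],
    [70, -1.3, 15.5, 0, 0, 0]
  ]
}}

```text
time_s: 6.62
tcp_pos: [0.4218, 0.3146, 0.0239]
orientation: [180.0, 0.0, 29.6]
ft_force: [-0.6, 0.5, -1.6]
opening: 0.0154
grasp_force: 45.0
```

>>> {"method": "apply_moves", "body": {
  "motion": [
    [5, 0, 0, 0, 0, 0],
    [10, 0, 0, 0, 0, 0],
    [15, 0, 0, 0, 0, 0],
    [19, 0, 0, 0, 0, 0],
    [22, 0, 0, 0, 0, 0],
    [24, 0, 0, 0, 0, 0],
    [26, 0, 0, 0, 0, 0],
    [26, 0, 0, 0, 0, 0]
  ]
}}

```text
time_s: 7.62
tcp_pos: [0.4441, 0.3272, 0.024]
orientation: [180.0, -0.0, 29.6]
ft_force: [-0.1, 0.3, -0.9]
opening: 0.0159
grasp_force: 45.0
```

>>> {"method": "apply_moves", "body": {
  "motion": [
    [1, 0, 0, 0, 0, 0],
    [2, 0, 0, 0, 0, 0],
    [3, 0, 0, 0, 0, 0],
    [4, 0, 0, 0, 0, 0],
    [4, 0, 0, 0, 0, 0]
  ]
}}

```text
time_s: 8.25
tcp_pos: [0.4475, 0.3292, 0.024]
orientation: [180.0, -0.0, 29.6]
ft_force: [-1.4, -0.1, -0.2]
opening: 0.0155
grasp_force: 45.0
```

>>> {"method": "apply_moves", "body": {
  "motion": [
    [1, 0, 0, 0, 0, 0],
    [2, 0, 0, 0, 0, 0],
    [3, 0, 0, 0, 0, 0],
    [3, 0, 0, 0, 0, 0]
  ]
}}

```text
time_s: 8.75
tcp_pos: [0.4484, 0.3298, 0.0237]
orientation: [180.0, 0.2, 29.6]
ft_force: [-5.7, -3.0, 2.1]
opening: 0.0152
grasp_force: 45.0
```

>>> {"method": "apply_moves", "body": {
  "motion": [
    [1, 0, 0, 0, 0, 0],
    [2, 0, 0, 0, 0, 0],
    [2, 0, 0, 0, 0, 0]
  ]
}}

```text
time_s: 9.12
tcp_pos: [0.4484, 0.3298, 0.0238]
orientation: [180.0, 0.5, 29.6]
ft_force: [-10.1, -5.4, 6.2]
opening: 0.0157
grasp_force: 45.0
```

>>> {"method": "apply_moves", "body": {
  "motion": [
    [-2, 0, 0, 0, 0, 0],
    [-4, 0, 0, 0, 0, 0],
    [-4, 0, 0, 0, 0, 0]
  ]
}}

```text
time_s: 9.5
tcp_pos: [0.4485, 0.3298, 0.024]
orientation: [-180.0, -0.0, 29.6]
ft_force: [-1.3, -0.1, -1.2]
opening: 0.0159
grasp_force: 45.0
```

>>> {"method": "apply_moves", "body": {
  "motion": [
    [0, 0, 0, 0, 0, 0],
    [0, 0, 0, 0, 0, 0],
    [0, 0, 0, 0, 0, 0],
    [0, 0, -10, 0, 0, 0],
    [0, 0, -40, 0, 0, 0],
    [-20, 0, -90, 0, 0, 0],
    [-40, 0, -140, 0, 0, 0],
    [-50, 0, -190, 0, 0, 0],
    [-50, 0, -240, 0, 0, 0],
    [-50, 0, -240, 0, 0, 0]
  ],
  "grip": 34
}}

```text
time_s: 10.75
tcp_pos: [0.4066, 0.306, 0.2707]
orientation: [-180.0, -0.7, 29.6]
ft_force: [1.1, 0.1, -0.3]
opening: 0.034
grasp_force: 0.0
```

```bash
python3 - <<'E'
from h import *
import pickle
w=snapshot('wrist');pickle.dump(w,open('w4.pkl','wb'))
s=bot.read_state();print(s['tcp_pos'],s['orientation'],s['opening'],s['ft_force'])
cv2.imwrite('pics/w4.png',crop(w,160,0,320,240,2.5))
E
```

```text
[0.40571293 0.30548695 0.2673101 ] [-179.99690563   -0.37826766   29.61216519] 0.034245090475963906 [-1.23756368 -1.26962564 -0.37236458]
```

View pics/w4.png

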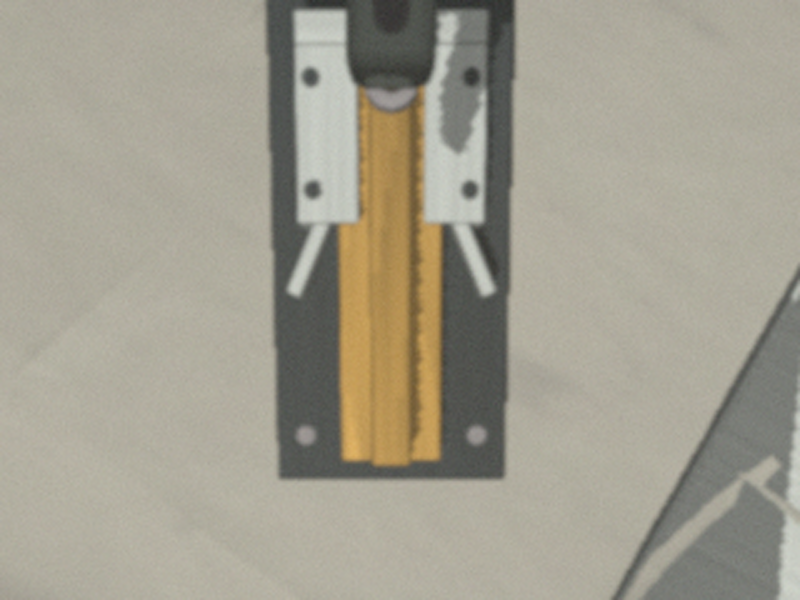

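The batten is in the track and straight, its flange end at (391,460) against the bed end at v=478. I'll check it is fully home.

```bash
python3 - <<'E'
from h import *
import pickle
w=pickle.load(open('w4.pkl','rb'));f=lambda u,v,z:ray(w,(160+u/2.5,v/2.5),z)[:2]
a=np.radians(29.6);e=np.array([np.cos(a),np.sin(a)]);n=np.array([-e[1],e[0]])
for nm,p in(('bed',f(392,478.5,.01)),('fl',f(391,461,.022)),('sp',f(391,465.5,.044)),('lip',f(391,222,.03))):print(nm,(p@e).round(4),(p@n).round(4))
t=np.array([.40571,.30549]);c=np.array([.545,.3834]);c2=np.array([.4963,.3557])+.056*e
print(((c-t)@e).round(4),((c-t)@n).round(4))
E
```

```text
bed 0.5169 0.0639
fl 0.5258 0.0644
sp 0.5261 0.0644
lip 0.6215 0.0645
0.1596 -0.0011
```

The flange end is 95.5 mm from the lip, against 95 mm nominal, so it is home. Next I'll press the plunger with closed fingers.

>>> {"method": "apply_moves", "body": {
  "motion": [
    [30, 0, -10, 0, 0, 0],
    [60, 0, -10, 0, 0, 0],
    [90, 0, -10, 0, 0, 0],
    [120, 1, -10, 0, 0, 0],
    [145, 1, -10, 0, 0, 0],
    [160, 1, -5, 0, 0, 0],
    [160, 1, 5, 0, 0, 0],
    [160, 1, 10, 0, 0, 0],
    [160, 1, 10, 0, 0, 0],
    [160, 1, 10, 0, 0, 0]
  ],
  "grip": 0
}}

```text
time_s: 12.05
tcp_pos: [0.5441, 0.383, 0.2549]
orientation: [180.0, -0.1, 29.6]
ft_force: [-1.4, 0.0, 0.5]
opening: 0.0009
grasp_force: 0.0
```

```bash
python3 - <<'E'
from h import *
S=snapshot('side');C=snapshot('scene')
s=bot.read_state();print(s['tcp_pos'],s['orientation'],s['opening'],s['ft_force'])
im=np.hstack([crop(S,240,120,100,120,4),crop(C,220,270,100,120,4)]);cv2.imwrite('pics/c5.png',im)
E
```

```text
[0.54433805 0.38311917 0.25497178] [ 1.79997023e+02 -8.62169470e-02  2.96149214e+01] 0.0004274425780121703 [-0.2704838   0.296184    0.15312016]
```

View pics/c5.png

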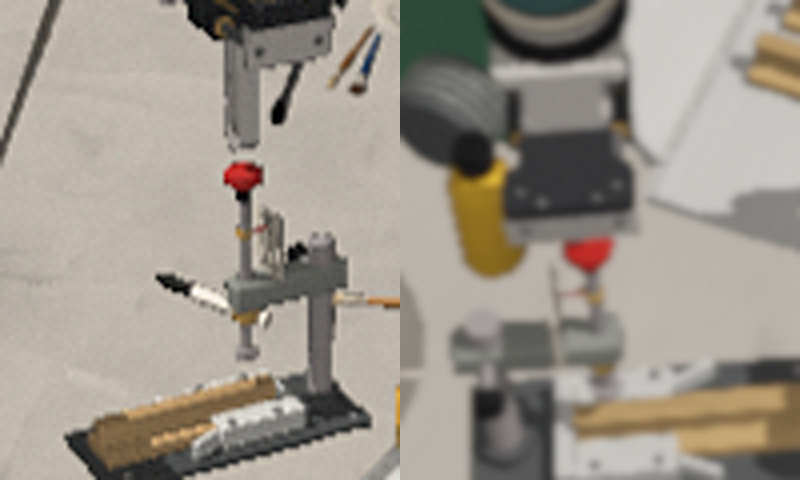

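The fingers are centred over the red cap, so I'll press.

>>> {"method": "apply_moves", "body": {
  "motion": [
    [0, 0, 8, 0, 0, 0],
    [0, 0, 15, 0, 0, 0],
    [0, 0, 21, 0, 0, 0],
    [0, 0, 27, 0, 0, 0],
    [0, 0, 33, 0, 0, 0],
    [0, 0, 38, 0, 0, 0],
    [0, 0, 42, 0, 0, 0],
    [0, 0, 45, 0, 0, 0],
    [0, 0, 47, 0, 0, 0],
    [0, 0, 47, 0, 0, 0]
  ]
}}

```text
time_s: 13.4
tcp_pos: [0.5445, 0.3832, 0.2122]
orientation: [180.0, -0.3, 29.6]
ft_force: [-5.6, -3.1, 15.7]
opening: 0.0006
grasp_force: 8.0
```

>>> {"method": "apply_moves", "body": {
  "motion": [
    [0, 0, 2, 0, 0, 0],
    [0, 0, 3, 0, 0, 0],
    [0, 0, 3, 0, 0, 0]
  ]
}}

```text
time_s: 13.78
tcp_pos: [0.5446, 0.3832, 0.2121]
orientation: [180.0, -0.5, 29.6]
ft_force: [-6.7, -3.7, 23.2]
opening: 0.0002
grasp_force: 11.3
```

Firm against the stop at z=0.212 (travel 0.025) with about 23 N. I'll hold for over a second, then release.

>>> {"method": "apply_moves", "body": {
  "motion": [
    [0, 0, 0, 0, 0, 0],
    [0, 0, 0, 0, 0, 0],
    [0, 0, 0, 0, 0, 0],
    [0, 0, 0, 0, 0, 0],
    [0, 0, 0, 0, 0, 0],
    [0, 0, 0, 0, 0, 0],
    [0, 0, 0, 0, 0, 0],
    [0, 0, 0, 0, 0, 0],
    [0, 0, 0, 0, 0, 0],
    [0, 0, 0, 0, 0, 0]
  ]
}}

```text
time_s: 15.02
tcp_pos: [0.5446, 0.3832, 0.2121]
orientation: [180.0, -0.5, 29.6]
ft_force: [-5.9, -4.0, 22.1]
opening: 0.0002
grasp_force: 11.3
```

>>> {"method": "apply_moves", "body": {
  "motion": [
    [0, 0, -8, 0, 0, 0],
    [0, 0, -16, 0, 0, 0],
    [0, 0, -26, 0, 0, 0],
    [0, 0, -38, 0, 0, 0],
    [0, 0, -55, 0, 0, 0],
    [-40, 0, -70, 0, 0, 0],
    [-90, 0, -70, 0, 0, 0],
    [-140, -1, -70, 0, 0, 0],
    [-160, -1, -70, 0, 0, 0],
    [-160, -1, -70, 0, 0, 0]
  ]
}}

```text
time_s: 16.27
tcp_pos: [0.4045, 0.3049, 0.2754]
orientation: [-180.0, -0.2, 29.6]
ft_force: [0.3, -0.2, -0.5]
opening: 0.0006
grasp_force: 0.0
```

```bash
python3 - <<'E'
from h import *
import pickle
w=snapshot('wrist');S=snapshot('side');pickle.dump((w,S),open('w6.pkl','wb'))
s=bot.read_state();print(s['time_s'],s['tcp_pos'],s['orientation'],s['opening'],s['ft_force'])
im=np.hstack([crop(w,200,0,240,240,1.67),crop(S,240,120,100,100,4)]);cv2.imwrite('pics/c6.png',im)
E
```

```text
16.375 [0.4055402  0.30529984 0.27433374] [ 1.79995701e+02 -6.51147100e-02  2.96064289e+01] 0.0005431454925615149 [0.02173113 0.08138585 1.50542925]Traceback (most recent call last):
  File "<stdin>", line 5, in <module>
    return _nx.concatenate(arrs, 1, dtype=dtype, casting=casting)
           ~~~~~~~~~~~~~~~^^^^^^^^^^^^^^^^^^^^^^^^^^^^^^^^^^^^^^^
ValueError: all the input array dimensions except for the concatenation axis must match exactly, but along dimension 0, the array at index 0 has size 401 and the array at index 1 has size 400
```

```bash
cat >> h.py <<'E'
def wood(d,roi=None):
    h=cv2.cvtColor(d['color'],cv2.COLOR_RGB2HSV)
    m=cv2.inRange(h,(10,90,60),(25,255,255))
    if roi is not None:
        k=np.zeros_like(m);x,y,w,hh=roi;k[y:y+hh,x:x+w]=1;m=m*k
    return cv2.morphologyEx(m,cv2.MORPH_OPEN,np.ones((3,3),np.uint8))
def boxes(d,z,amin=300,**k):
    n,l,st,c=cv2.connectedComponentsWithStats(wood(d,**k))
    for i in range(1,n):
        if st[i,4]<amin: continue
        pts=np.argwhere(l==i)[:,::-1].astype(np.float32)
        b=cv2.boxPoints(cv2.minAreaRect(pts));q=np.array([ray(d,p,z)[:2] for p in b])
        e=max((q[1]-q[0],q[2]-q[1]),key=np.linalg.norm)
        print(st[i].tolist(),'c',q.mean(0).round(4),'L',np.linalg.norm(e).round(3),'W',min(np.linalg.norm(q[1]-q[0]),np.linalg.norm(q[2]-q[1])).round(3),'ang',(np.degrees(np.arctan2(e[1],e[0]))%180).round(1))
E
python3 - <<'E'
from h import *
import pickle
w4=pickle.load(open('w4.pkl','rb'));w,S=pickle.load(open('w6.pkl','rb'))
for d in(w4,w): boxes(d,.022,roi=(200,0,240,250)); print()
hs=cv2.cvtColor(S['color'],cv2.COLOR_RGB2HSV);m=cv2.inRange(hs,(0,170,120),(6,255,255));
ys,xs=np.nonzero(m[120:240,240:340]);print('red cap',xs.mean()+240,ys.mean()+120,'exp top',proj(S,[.545,.3834,.237]))
E
```

```text
[295, 39, 42, 147, 5100] c [0.4869 0.3518] L 0.144 W 0.041 ang 30.3

[295, 34, 42, 147, 5068] c [0.487  0.3519] L 0.144 W 0.041 ang 30.3

red cap 300.1764705882353 162.41176470588235 exp top [300.93521537 162.19970563]
```

The batten hasn't moved and the plunger is back up. I'll go back down, regrip and draw it out.

>>> {"method": "apply_moves", "body": {
  "motion": [
    [15, 0, 40, 0, 0, 0],
    [30, 0, 80, 0, 0, 0],
    [50, 0, 120, 0, 0, 0],
    [50, 0, 160, 0, 0, 0],
    [50, 0, 195, 0, 0, 0],
    [50, 0, 220, 0, 0, 0],
    [50, 0, 238, 0, 0, 0],
    [50, 0, 248, 0, 0, 0],
    [50, 0, 250, 0, 0, 0],
    [50, 0, 250, 0, 0, 0]
  ],
  "grip": 34
}}

```text
time_s: 17.62
tcp_pos: [0.449, 0.3301, 0.0249]
orientation: [180.0, -0.1, 29.6]
ft_force: [0.5, 0.2, -0.3]
opening: 0.034
grasp_force: 0.0
```

>>> {"method": "apply_moves", "body": {
  "motion": [
    [0, 0, 0, 0, 0, 0],
    [0, 0, 0, 0, 0, 0],
    [0, 0, 0, 0, 0, 0],
    [0, 0, -1, 0, 0, 0],
    [-5, 0, -1, 0, 0, 0],
    [-15, 0, -1, 0, 0, 0],
    [-30, 0, -1, 0, 0, 0],
    [-45, 0, -1, 0, 0, 0],
    [-60, 0, -1, 0, 0, 0],
    [-75, 0, -1, 0, 0, 0]
  ],
  "grip": 0,
  "squeeze": 50
}}

```text
time_s: 18.88
tcp_pos: [0.382, 0.2919, 0.025]
orientation: [180.0, 0.0, 29.6]
ft_force: [-0.0, -0.1, -1.6]
opening: 0.0156
grasp_force: 50.0
```

>>> {"method": "apply_moves", "body": {
  "motion": [
    [-15, 0, 0, 0, 0, 0],
    [-30, 0, 0, 0, 0, 0],
    [-35, 0, -20, 0, 0, 0],
    [-35, 0, -60, 0, 0, 0],
    [-35, 0, -110, 0, 0, 0],
    [-35, 0, -150, 0, 0, 0],
    [-35, 0, -150, 0, 0, 0]
  ]
}}

```text
time_s: 19.75
tcp_pos: [0.3541, 0.2762, 0.1787]
orientation: [-180.0, -0.5, 29.6]
ft_force: [0.6, -0.5, -1.7]
opening: 0.0154
grasp_force: 50.0
```

```bash
python3 - <<'E'
from h import *
import pickle
S=snapshot('side');C=snapshot('scene');pickle.dump((S,C),open('d7.pkl','wb'))
s=bot.read_state();print(s['time_s'],s['tcp_pos'],s['orientation'],s['opening'],s['ft_torque'])
im=np.zeros((600,800,3),np.uint8);im[:,:500]=crop(S,140,200,200,240,2.5);im[:300,500:]=crop(C,340,170,120,120,2.5);cv2.imwrite('pics/c7.png',im)
E
```

```text
19.85 [0.35197384 0.2749167  0.17409477] [1.79995991e+02 6.35304206e-02 2.96132024e+01] 0.015374624481297108 [-0.01192511  0.1137611  -0.00594896]
```

View pics/c7.png

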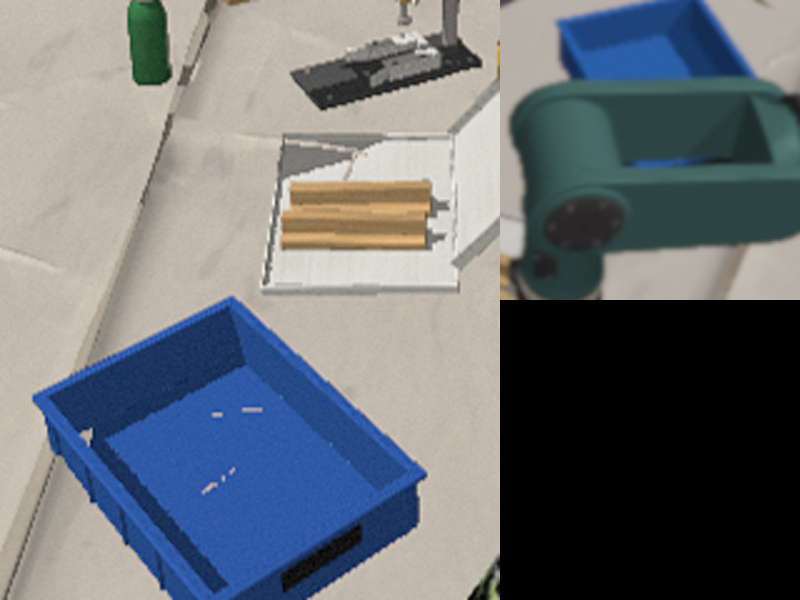

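The tote hasn't moved, with rim corners at side px (154,360), (233,320) and (310,389). B and C are still in the tray. I'll carry A over to the tote.

>>> {"method": "apply_moves", "body": {
  "motion": [
    [-15, 25, -25, 0, 0, -0.02],
    [-42, 68, -25, 0, 0, -0.04],
    [-70, 114, -25, 0, 0, -0.06],
    [-98, 160, -25, 0, 0, -0.08],
    [-126, 206, -25, 0, 0, -0.1],
    [-155, 252, -25, 0, 0, -0.12],
    [-184, 298, -25, 0, 0, -0.14],
    [-212, 344, -25, 0, 0, -0.16],
    [-240, 390, -25, 0, 0, -0.18],
    [-268, 436, -25, 0, 0, -0.2]
  ]
}}

```text
time_s: 21.1
tcp_pos: [0.3336, -0.2371, 0.1972]
orientation: [-179.7, 0.0, 41.1]
ft_force: [1.0, 0.2, -2.3]
opening: 0.0158
grasp_force: 50.0
```

>>> {"method": "apply_moves", "body": {
  "motion": [
    [-24, 39, 0, 0, 0, -0.015],
    [-42, 68, 0, 0, 0, -0.025],
    [-50, 81, 0, 0, 0, -0.025],
    [-50, 81, 0, 0, 0, -0.025],
    [-50, 81, 0, 0, 0, -0.025]
  ]
}}

```text
time_s: 21.72
tcp_pos: [0.3505, -0.3287, 0.1995]
orientation: [-179.9, -0.0, 42.6]
ft_force: [1.1, 0.0, -1.1]
opening: 0.0158
grasp_force: 50.0
```

```bash
python3 - <<'E'
from h import *
import pickle
S=snapshot('side');w=snapshot('wrist');pickle.dump((S,w),open('d8.pkl','wb'))
s=bot.read_state();print(s['time_s'],s['tcp_pos'],s['orientation'],s['opening'])
cv2.imwrite('pics/w8.png',w['color'][:,:,::-1])
E
```

```text
21.825 [ 0.3507154  -0.32889098  0.20014584] [ 1.79993517e+02 -1.66237449e-02  4.25803318e+01] 0.015611009757670867
```

View pics/w8.png

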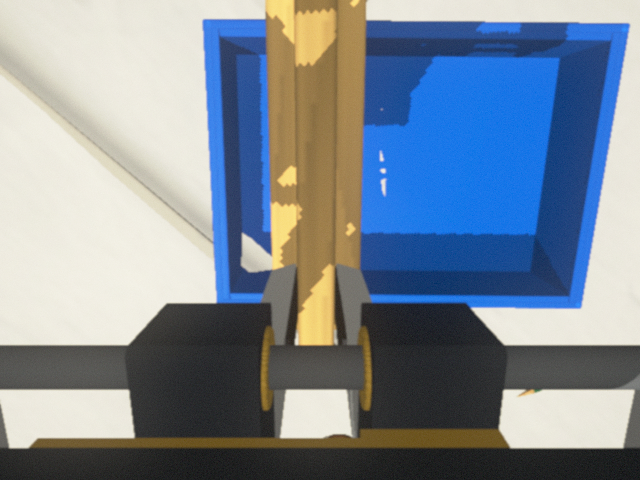

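The tote rim's corners are at (204,20), (628,24), (581,307) and (218,303), and the batten is still held firmly.

```bash
python3 - <<'E'
from h import *
import pickle
S,w=pickle.load(open('d8.pkl','rb'))
q=np.array([ray(w,p,.07)[:2] for p in((204,20),(628,24),(581,307),(218,303))])
print(q.round(4).tolist(),q.mean(0).round(4))
for a,b in((0,1),(1,2),(3,2),(0,3)):
    e=q[b]-q[a];print(np.linalg.norm(e).round(4),np.degrees(np.arctan2(e[1],e[0])).round(2))
t=np.array([.35072,-.32889]);c=q.mean(0);a=np.radians(42.58);tx=np.array([np.cos(a),np.sin(a)]);ty=np.array([np.sin(a),-np.cos(a)])
print('tote centre in tool',(c-t)@tx,(c-t)@ty)
E
```

```text
[[0.4054, -0.1714], [0.6062, -0.3935], [0.4477, -0.5381], [0.2468, -0.3146]] [ 0.4265 -0.3544]
0.2995 -47.89
0.2146 -137.63
0.3006 -48.06
0.2137 -137.93
tote centre in tool 0.038562747372806835 0.07007161040976367
```

>>> {"method": "apply_moves", "body": {
  "motion": [
    [-17, -15, 10, 0, 0, 0.008],
    [-17, -15, 40, 0, 0, 0.008],
    [-17, -15, 75, 0, 0, 0.008],
    [-17, -15, 105, 0, 0, 0.008],
    [-17, -15, 130, 0, 0, 0.008],
    [-17, -15, 150, 0, 0, 0.008],
    [-17, -15, 165, 0, 0, 0.008],
    [-17, -15, 174, 0, 0, 0.008],
    [-17, -15, 179, 0, 0, 0.008],
    [-17, -15, 179, 0, 0, 0.008]
  ]
}}

```text
time_s: 23.08
tcp_pos: [0.3283, -0.3309, 0.0215]
orientation: [179.9, 0.0, 42.0]
ft_force: [0.4, 0.4, -1.4]
opening: 0.0155
grasp_force: 50.0
```

>>> {"method": "apply_moves", "body": {
  "motion": [
    [0, 0, 0, 0, 0, 0],
    [0, 0, 0, 0, 0, 0]
  ]
}}

```text
time_s: 23.32
tcp_pos: [0.3282, -0.3308, 0.0214]
orientation: [180.0, -0.0, 42.0]
ft_force: [-0.3, 0.5, -1.4]
opening: 0.0158
grasp_force: 50.0
```

>>> {"method": "apply_moves", "body": {
  "motion": [
    [0, 0, 0, 0, 0, 0],
    [0, 0, 0, 0, 0, 0],
    [0, 0, 0, 0, 0, 0],
    [0, 0, -12, 0, 0, 0],
    [0, 0, -50, 0, 0, 0],
    [0, 0, -100, 0, 0, 0],
    [0, 0, -150, 0, 0, 0],
    [30, -17, -190, 0, 0, 0.07],
    [70, -40, -220, 0, 0, 0.16],
    [115, -65, -230, 0, 0, 0.26]
  ],
  "grip": 32
}}

```text
time_s: 24.58
tcp_pos: [0.3708, -0.2048, 0.2547]
orientation: [179.7, -0.2, 26.9]
ft_force: [1.1, 0.3, -0.6]
opening: 0.032
grasp_force: 0.0
```

>>> {"method": "apply_moves", "body": {
  "motion": [
    [35, -39, 0, 0, 0, 0.1],
    [72, -81, 0, 0, 0, 0.2],
    [110, -122, 0, 0, 0, 0.3],
    [145, -162, 0, 0, 0, 0.4],
    [168, -187, 0, 0, 0, 0.473],
    [168, -187, 0, 0, 0, 0.473],
    [168, -187, 0, 0, 0, 0.473]
  ]
}}

```text
time_s: 25.45
tcp_pos: [0.4339, 0.0373, 0.2515]
orientation: [180.0, -0.0, 0.1]
ft_force: [0.1, -0.0, -0.5]
opening: 0.0318
grasp_force: 0.0
```

```bash
python3 - <<'E'
from h import *
import pickle
S=snapshot('side');w=snapshot('wrist');pickle.dump((S,w),open('d9.pkl','wb'))
s=bot.read_state();print(s['time_s'],s['tcp_pos'],s['orientation'],s['opening'])
boxes(w,.03)
im=np.zeros((600,800,3),np.uint8);im[:,:400]=crop(S,150,260,160,240,2.5)[:600];im[:300,400:]=cv2.resize(w['color'][:,:,::-1],(400,300));cv2.imwrite('pics/c9.png',im)
E
```

```text
25.55 [0.43388309 0.03675775 0.25133643] [ 1.79975001e+02 -2.93803711e-02 -3.20465431e-02] 0.03200485309681567
[267, 34, 51, 175, 6965] c [0.5121 0.0583] L 0.162 W 0.039 ang 3.7
[328, 38, 43, 174, 7007] c [0.5091 0.0042] L 0.162 W 0.039 ang 1.8
[573, 208, 67, 112, 3590] c [ 0.3716 -0.2845] L 0.127 W 0.042 ang 42.5
[212, 327, 22, 83, 985] c [0.2497 0.1409] L 0.103 W 0.021 ang 173.6
[398, 327, 23, 83, 987] c [ 0.2497 -0.0686] L 0.103 W 0.021 ang 7.4
[85, 429, 474, 19, 5270] c [0.1594 0.0295] L 0.548 W 0.024 ang 90.3Traceback (most recent call last):
  File "<stdin>", line 6, in <module>
ValueError: could not broadcast input array from shape (550,400,3) into shape (600,400,3)
```

B is at (0.512, 0.058) at 3.5°, C at (0.5095, 0.003) at 1°, and A is in the tote. Next I'll pick C at its centre.

>>> {"method": "apply_moves", "body": {
  "motion": [
    [25, 12, 40, 0, 0, -0.017],
    [50, 24, 80, 0, 0, -0.017],
    [75, 34, 120, 0, 0, -0.017],
    [75, 34, 155, 0, 0, -0.017],
    [75, 34, 185, 0, 0, -0.017],
    [75, 34, 205, 0, 0, -0.017],
    [75, 34, 220, 0, 0, -0.017],
    [75, 34, 229, 0, 0, -0.017],
    [75, 34, 232, 0, 0, -0.017],
    [75, 34, 232, 0, 0, -0.017]
  ]
}}

```text
time_s: 26.8
tcp_pos: [0.5095, 0.0038, 0.0196]
orientation: [180.0, -0.1, 1.0]
ft_force: [0.9, 0.2, -0.4]
opening: 0.0321
grasp_force: 0.0
```

>>> {"method": "apply_moves", "body": {
  "motion": [
    [0, 0, 0, 0, 0, 0],
    [0, 0, 0, 0, 0, 0],
    [0, 0, 0, 0, 0, 0],
    [0, 0, -8, 0, 0, 0],
    [0, 0, -30, 0, 0, 0],
    [0, 0, -75, 0, 0, 0],
    [0, 0, -120, 0, 0, 0],
    [0, 0, -165, 0, 0, 0],
    [0, 0, -180, 0, 0, 0],
    [0, 0, -180, 0, 0, 0]
  ],
  "grip": 0,
  "squeeze": 50
}}

```text
time_s: 28.05
tcp_pos: [0.5093, 0.0039, 0.1993]
orientation: [180.0, -0.1, 1.0]
ft_force: [-0.1, -0.2, -0.6]
opening: 0.0155
grasp_force: 50.0
```

>>> {"method": "apply_moves", "body": {
  "motion": [
    [-3, 35, 0, 0, 0, -0.06],
    [-7, 85, 0, 0, 0, -0.14],
    [-10, 135, 0, 0, 0, -0.22],
    [-13, 185, 0, 0, 0, -0.31],
    [-17, 235, 0, 0, 0, -0.4],
    [-20, 285, 0, 0, 0, -0.49],
    [-24, 335, 0, 0, 0, -0.58],
    [-28, 380, 0, 0, 0, -0.67],
    [-30, 411, 0, 0, 0, -0.717],
    [-30, 411, 0, 0, 0, -0.717]
  ]
}}

```text
time_s: 29.3
tcp_pos: [0.4846, -0.4087, 0.1944]
orientation: [-179.6, 0.0, 41.9]
ft_force: [-0.7, 1.6, -1.5]
opening: 0.0157
grasp_force: 50.0
```

```bash
cat >> h.py <<'E'
def shot(name):
    w=snapshot('wrist');s=bot.read_state();print(s['time_s'],s['tcp_pos'].round(4),s['orientation'].round(2),s['opening'].round(4))
    cv2.imwrite(name,w['color'][:,:,::-1]);return w
E
python3 - <<'E'
from h import *
import pickle
w=shot('pics/w10.png');pickle.dump(w,open('w10.pkl','wb'));boxes(w,.03,roi=(0,0,640,310))
c=np.array([.4265,-.3544]);a=np.radians(42.1);y=np.array([np.cos(a),np.sin(a)]);x=np.array([y[1],-y[0]])
for sx,sy in((-1,1),(1,1),(1,-1),(-1,-1)):print(proj(w,[*(c+x*.150*sx+y*.107*sy),.07]).round(1))
E
```

```text
Traceback (most recent call last):
  File "h.py", line 26, in shot
    w=snapshot('wrist');s=bot.read_state();print(s['time_s'],s['tcp_pos'].round(4),s['orientation'].round(2),s['opening'].round(4))
                                                                                                             ^^^^^^^^^^^^^^^^^^
AttributeError: 'float' object has no attribute 'round'
```

```bash
sed -i "s/s\['opening'\].round(4)/s['opening']/" h.py
python3 - <<'E'
from h import *
import pickle
w=shot('pics/w10.png');pickle.dump(w,open('w10.pkl','wb'));boxes(w,.03,roi=(0,0,640,310))
c=np.array([.4265,-.3544]);a=np.radians(42.1);y=np.array([np.cos(a),np.sin(a)]);x=np.array([y[1],-y[0]])
for sx,sy in((-1,1),(1,1),(1,-1),(-1,-1)):print(proj(w,[*(c+x*.150*sx+y*.107*sy),.07]).round(1))
E
```

```text
29.4 [ 0.4856 -0.4066  0.1961] [-1.797e+02 -3.000e-02  4.206e+01] 0.0153933908869652
[269, 104, 95, 206, 16146] c [ 0.4866 -0.4049] L 0.181 W 0.077 ang 43.6
[107, 137, 64, 173, 7917] c [ 0.3741 -0.2985] L 0.157 W 0.041 ang 43.4
[ 1.1 91.6]
[415.8  90.7]
[401.7 358.9]
[ 46.7 358.1]
```

View pics/w10.png

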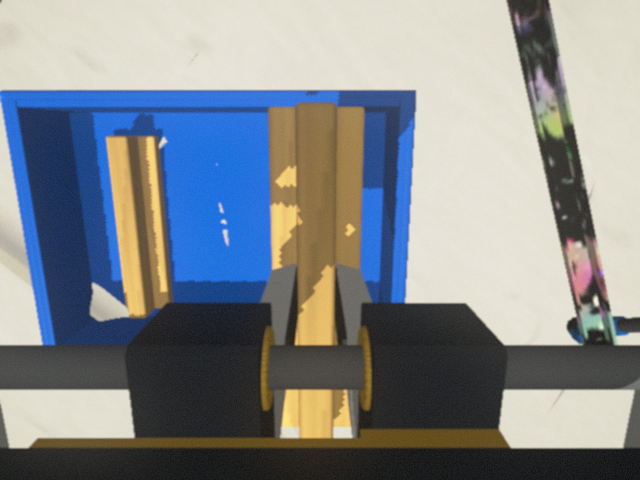

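The tote's corners match the prediction, and A lies flat at (140,225). I'll lower C.

>>> {"method": "apply_moves", "body": {
  "motion": [
    [0, 0, 15, 0, 0, 0],
    [0, 0, 45, 0, 0, 0],
    [0, 0, 80, 0, 0, 0],
    [0, 0, 110, 0, 0, 0],
    [0, 0, 135, 0, 0, 0],
    [0, 0, 152, 0, 0, 0],
    [0, 0, 165, 0, 0, 0],
    [0, 0, 172, 0, 0, 0],
    [0, 0, 175, 0, 0, 0],
    [0, 0, 175, 0, 0, 0]
  ]
}}

```text
time_s: 30.65
tcp_pos: [0.4867, -0.4079, 0.0246]
orientation: [179.9, -0.0, 42.1]
ft_force: [-0.2, 0.0, -1.0]
opening: 0.0159
grasp_force: 50.0
```

>>> {"method": "apply_moves", "body": {
  "motion": [
    [0, 0, 0, 0, 0, 0],
    [0, 0, 0, 0, 0, 0]
  ]
}}

```text
time_s: 30.9
tcp_pos: [0.4866, -0.4079, 0.0246]
orientation: [179.9, -0.0, 42.1]
ft_force: [-0.0, -0.3, -2.0]
opening: 0.0157
grasp_force: 50.0
```

>>> {"method": "apply_moves", "body": {
  "motion": [
    [0, 0, 2, 0, 0, 0],
    [0, 0, 4, 0, 0, 0],
    [0, 0, 4, 0, 0, 0]
  ]
}}

```text
time_s: 31.28
tcp_pos: [0.4863, -0.4075, 0.0198]
orientation: [-180.0, -0.0, 42.1]
ft_force: [0.8, -1.3, -1.0]
opening: 0.0159
grasp_force: 50.0
```

>>> {"method": "apply_moves", "body": {
  "motion": [
    [0, 0, 0, 0, 0, 0],
    [0, 0, 0, 0, 0, 0],
    [0, 0, 0, 0, 0, 0],
    [0, 0, -12, 0, 0, 0],
    [0, 0, -50, 0, 0, 0],
    [0, 0, -100, 0, 0, 0],
    [0, 0, -150, 0, 0, 0],
    [0, 0, -195, 0, 0, 0],
    [20, -22, -230, 0, 0, 0.06],
    [50, -55, -230, 0, 0, 0.14]
  ],
  "grip": 32
}}

```text
time_s: 32.52
tcp_pos: [0.4877, -0.3344, 0.2555]
orientation: [179.5, -0.2, 33.8]
ft_force: [-0.2, 0.9, 0.5]
opening: 0.0319
grasp_force: 0.0
```

>>> {"method": "apply_moves", "body": {
  "motion": [
    [22, -46, 0, 0, 0, 0.08],
    [45, -92, 0, 0, 0, 0.16],
    [68, -139, 0, 0, 0, 0.24],
    [91, -186, 0, 0, 0, 0.32],
    [114, -233, 0, 0, 0, 0.4],
    [136, -280, 0, 0, 0, 0.48],
    [155, -318, 0, 0, 0, 0.54],
    [164, -336, 0, 0, 0, 0.56],
    [164, -336, 0, 0, 0, 0.56]
  ]
}}

```text
time_s: 33.65
tcp_pos: [0.434, 0.0379, 0.2512]
orientation: [180.0, -0.1, 2.2]
ft_force: [0.1, 0.3, -0.2]
opening: 0.0321
grasp_force: 0.0
```

```bash
python3 - <<'E'
from h import *
w=shot('pics/w11.png');boxes(w,.03,roi=(0,0,640,310))
E
```

```text
33.7 [0.4342 0.037  0.2509] [ 1.7996e+02 -1.0000e-01  2.0800e+00] 0.03187664722095897
[275, 34, 44, 175, 6940] c [0.512  0.0587] L 0.162 W 0.039 ang 3.1
[572, 220, 68, 90, 3475] c [ 0.3785 -0.2788] L 0.109 W 0.041 ang 43.1
```

>>> {"method": "apply_moves", "body": {
  "motion": [
    [26, -6, 40, 0, 0, -0.018],
    [52, -12, 80, 0, 0, -0.018],
    [79, -19, 120, 0, 0, -0.018],
    [79, -19, 155, 0, 0, -0.018],
    [79, -19, 185, 0, 0, -0.018],
    [79, -19, 205, 0, 0, -0.018],
    [79, -19, 220, 0, 0, -0.018],
    [79, -19, 229, 0, 0, -0.018],
    [79, -19, 231, 0, 0, -0.018],
    [79, -19, 231, 0, 0, -0.018]
  ]
}}

```text
time_s: 34.95
tcp_pos: [0.513, 0.0586, 0.0197]
orientation: [180.0, -0.1, 3.0]
ft_force: [-0.7, -0.7, -0.4]
opening: 0.0319
grasp_force: 0.0
```

>>> {"method": "apply_moves", "body": {
  "motion": [
    [0, 0, 0, 0, 0, 0],
    [0, 0, 0, 0, 0, 0],
    [0, 0, 0, 0, 0, 0],
    [0, 0, -8, 0, 0, 0],
    [0, 0, -30, 0, 0, 0],
    [0, 0, -75, 0, 0, 0],
    [0, 0, -120, 0, 0, 0],
    [0, 0, -165, 0, 0, 0],
    [0, 0, -180, 0, 0, 0],
    [0, 0, -180, 0, 0, 0]
  ],
  "grip": 0
}}

```text
time_s: 36.2
tcp_pos: [0.5127, 0.0587, 0.1993]
orientation: [180.0, -0.1, 3.0]
ft_force: [-0.1, 0.6, -1.4]
opening: 0.0156
grasp_force: 50.0
```

>>> {"method": "apply_moves", "body": {
  "motion": [
    [-9, 35, 0, 0, 0, -0.06],
    [-22, 85, 0, 0, 0, -0.14],
    [-35, 135, 0, 0, 0, -0.22],
    [-48, 185, 0, 0, 0, -0.31],
    [-62, 235, 0, 0, 0, -0.4],
    [-75, 285, 0, 0, 0, -0.49],
    [-88, 335, 0, 0, 0, -0.57],
    [-100, 380, 0, 0, 0, -0.64],
    [-108, 408, 0, 0, 0, -0.682],
    [-108, 408, 0, 0, 0, -0.682]
  ]
}}

```text
time_s: 37.45
tcp_pos: [0.4244, -0.3552, 0.1952]
orientation: [-179.6, 0.0, 41.9]
ft_force: [0.4, 0.8, -1.5]
opening: 0.0156
grasp_force: 50.0
```

```bash
python3 - <<'E'
from h import *
w=shot('pics/w12.png');boxes(w,.03,roi=(0,0,640,310))
c=np.array([.4265,-.3544]);a=np.radians(42.1);y=np.array([np.cos(a),np.sin(a)]);x=np.array([y[1],-y[0]])
for sx,sy in((-1,1),(1,1),(1,-1),(-1,-1)):print(proj(w,[*(c+x*.150*sx+y*.107*sy),.07]).round(1))
E
```

```text
37.5 [ 0.425  -0.354   0.1958] [-1.7967e+02 -2.0000e-02  4.1980e+01] 0.015885785361638878
[269, 105, 95, 205, 16076] c [ 0.4255 -0.3532] L 0.18 W 0.077 ang 43.5
[380, 108, 56, 187, 8435] c [ 0.4821 -0.4063] L 0.163 W 0.04 ang 40.7
[198, 123, 55, 181, 8138] c [ 0.3695 -0.297 ] L 0.161 W 0.04 ang 42.3
[108.4  76.6]
[528.   74.9]
[497.8 347.7]
[139.3 347.5]
```

View pics/w12.png

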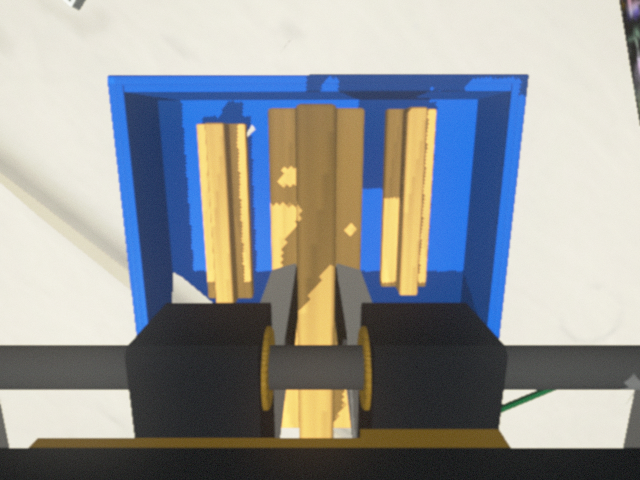

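A and C lie flat at the sides and the centre slot is free. I'll lower B there.

>>> {"method": "apply_moves", "body": {
  "motion": [
    [0, 0, 15, 0, 0, 0],
    [0, 0, 45, 0, 0, 0],
    [0, 0, 80, 0, 0, 0],
    [0, 0, 110, 0, 0, 0],
    [0, 0, 135, 0, 0, 0],
    [0, 0, 152, 0, 0, 0],
    [0, 0, 166, 0, 0, 0],
    [0, 0, 175, 0, 0, 0],
    [0, 0, 178, 0, 0, 0],
    [0, 0, 178, 0, 0, 0]
  ]
}}

```text
time_s: 38.75
tcp_pos: [0.4264, -0.3548, 0.0214]
orientation: [179.9, -0.0, 42.1]
ft_force: [1.2, 0.4, -1.6]
opening: 0.0159
grasp_force: 50.0
```

>>> {"method": "apply_moves", "body": {
  "motion": [
    [0, 0, 0, 0, 0, 0],
    [0, 0, 0, 0, 0, 0]
  ]
}}

```text
time_s: 39.0
tcp_pos: [0.4264, -0.3548, 0.0216]
orientation: [179.9, -0.0, 42.1]
ft_force: [-0.6, 0.5, -0.4]
opening: 0.0155
grasp_force: 50.0
```

>>> {"method": "apply_moves", "body": {
  "motion": [
    [0, 0, 1.5, 0, 0, 0],
    [0, 0, 1.5, 0, 0, 0]
  ]
}}

```text
time_s: 39.25
tcp_pos: [0.4263, -0.3546, 0.0197]
orientation: [180.0, -0.0, 42.1]
ft_force: [0.6, -0.5, -0.9]
opening: 0.0153
grasp_force: 50.0
```

>>> {"method": "apply_moves", "body": {
  "motion": [
    [0, 0, 0, 0, 0, 0],
    [0, 0, 0, 0, 0, 0],
    [0, 0, 0, 0, 0, 0],
    [0, 0, -12, 0, 0, 0],
    [0, 0, -50, 0, 0, 0],
    [0, 0, -100, 0, 0, 0],
    [0, 0, -150, 0, 0, 0],
    [0, 0, -200, 0, 0, 0],
    [-20, 0, -240, 0, 0, 0],
    [-30, 0, -240, 0, 0, 0]
  ],
  "grip": 32
}}

```text
time_s: 40.5
tcp_pos: [0.4046, -0.3763, 0.2652]
orientation: [179.4, 0.0, 42.1]
ft_force: [0.1, -0.5, 0.2]
opening: 0.0321
grasp_force: 0.0
```

```bash
python3 - <<'E'
from h import *
w=shot('pics/w13.png');boxes(w,.03,roi=(0,0,640,310))
S=snapshot('side');im=np.zeros((480,800,3),np.uint8);im[:,:400]=crop(S,140,200,200,240,2);im[:300,400:]=cv2.resize(w['color'][:,:,::-1],(400,300));cv2.imwrite('pics/c13.png',im)
E
```

```text
40.55 [ 0.4032 -0.3763  0.262 ] [1.7972e+02 6.0000e-02 4.2010e+01] 0.0319751584333318
[365, 83, 46, 161, 6142] c [ 0.4828 -0.4066] L 0.162 W 0.04 ang 41.1
[292, 93, 40, 160, 5966] c [ 0.4241 -0.3562] L 0.162 W 0.038 ang 42.6
[209, 95, 46, 159, 6041] c [ 0.3695 -0.2976] L 0.161 W 0.04 ang 43.1
```

View pics/c13.png

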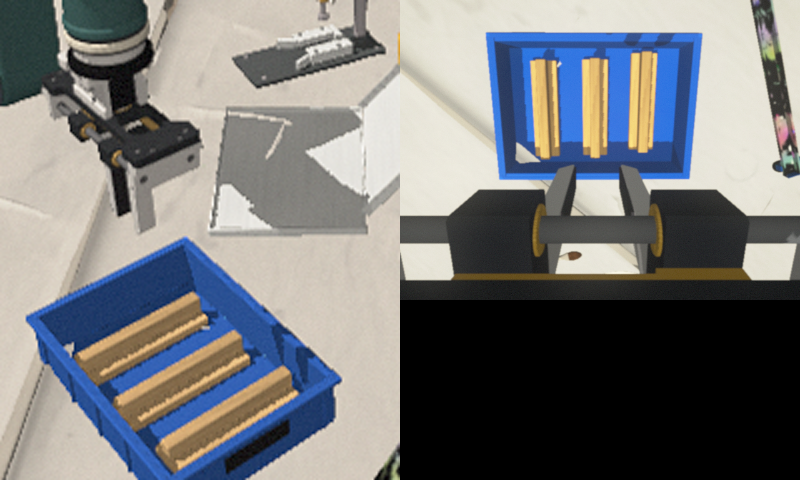

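All three battens lie flat in the tote with their spines up, the tray is empty, and the gripper is clear. I'll hand the job in.

```bash
python3 -c "
from bench import bot
print(bot.job_done())"
```

```text
the job is handed in; nothing more can be done
None
```

I gauged one batten (fully home in the track, plunger held down over a second, then back up), packed all three battens flat and spine up in the blue tote without going near the cup or yellow bottle, and handed the job in; no verdict came back.

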